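Unload the tube rotator

ROBOT

A 6-joint arm with a two-finger parallel gripper is mounted at the origin on a cart in front of the work surface, level with it; the furniture and walls round the work are solid. World frame = base frame: x ahead of the robot, y to its left, z up, the work surface at z = 0. Lengths are in m, angles in degrees, forces in N, time in s.
With the tool pointing down it reaches from about 0.3 to 0.75 m from the base axis. Payload 8.5 kg.
Tool frame: the origin (TCP) lies on the centre line of the jaws, within the pads' length; the fingertips stand 25 mm ahead of it and the grasp point (between the pads) lies 6 mm ahead of it; z points along the fingers, y is the line along which they close (so a half turn about z gives the same grasp; the last joint's range is limited). The gripper opens to 85 mm and grips with 20 to 120 N. Pads are 22 mm wide; open, the fingers measure 114 mm over their backs; the gripper's body (76 mm by 85 mm) begins 54 mm behind the grasp point. The pads swing forward as they close: fully open they stand 13 mm farther back than shut.
Start: joints at [60.946, 21.807, 74.336, -0, 83.858, -12.336], TCP at [0.158, 0.527, 0.256] pointing down, gripper open.
Joint ranges: [-178.18, 178.18], [-50.72, 133.34], [12.68, 142.11], [-81.47, 261.47], [9.98, 163.14], [-165.26, 165.26]. Speed limits (degrees/s): [136.94, 136.94, 180, 180, 180, 180].

INTERFACE

Orientations are given as a 3x3 rotation matrix whose columns are the frame's x, y, z axes.
In Python, from rig import telemetry, optics, env gives the robot as it stands.
- The arm moves only by the tool send_rows, never from a script. Its argument "deltas" is a list that holds one entry, the list of rows, each a list of 7 numbers: the shift along the tool's x, y, z in m, then the turn, a rotation vector about the tool's x, y, z in rad, then the opening, from -1 (shut) to 1 (fully open), so that 0 is half open. In form: [[[x, y, z, ax, ay, az, grip], ...]]. A call has 1 to 12 rows; each row shifts and turns the commanded pose from where the row before left it, along the tool's axes as they then stand; what a row does not reach is not made up. A row lasts 1/8 s, in which the tool goes at most 62.5 mm and 10.7 degrees, less where a joint would pass 70% of its speed; a pose out of reach is approached as far as the arm can. A call is refused whole if a number of a shift passes 0.0625 or a number of a turn 0.188, either way. A call with a gripper value outside its range is refused whole. The fingers move at their own pace and stop on an object; "squeeze" is the grip in N (left out, the last holds). Time passes only in rows, so rows that do not move let the fingers close. It gives the time, the measured TCP pose, the force, the opening and the grip force at its end, in the units of the state.
- telemetry.observe(): the state, without advancing time (a new reading comes with each control period).
- optics.get_image(name): name is "side" or "top"; returns a dict with "image" (384x512x3 uint8, red, green, blue), "range_z" (384x512 float32, m along the optical axis (not along the pixel's ray), 0 where there is no reading), "K" (3x3 intrinsics, pixels), "rvec" (rotation vector, rad) and "tvec" (3), from world to camera coordinates, as OpenCV has them. Camera axes: x right, y down, z forward; pixel columns grow to the right and rows downward; lengths in m; the calibration is good to about 2 mm. A picture is of the moment at which its call begins.
- env.close_job(): hands the job in; it is judged then, once.
The state is a dict: "time_s": time; "q": joint angles; "qvel": joint speeds; "joint_efforts": joint torques, N m; "position": TCP position; "tool_rot": TCP orientation; "ft_force": force on the tool from outside, world axes, zero at the start; "wrist_torque": the same for the moment, N m; "grip_width": finger opening in m; "gripper_force": force on a finger pad.
Only numpy, scipy, OpenCV 4.12 (cv2) and the standard library are available. Lean on these libraries where they do the work, as an engineer would, in place of code of your own. Each camera call takes 0.05 s, during which the arm holds its last target. There are 200 camera calls.

TASK

Lock the stopped tube rotator's free-turning paddle: press down its lock plunger and give it a quarter-turn clockwise so that it stays down by itself. Then take the capped tube on the upper face out of its clips by rolling it sideways over the low sprung jaws, away from the hooked ones and without wrenching the clips, and set it down gently on its side along the middle of the steel tray, not dropped. Leave the sample cup, the test cassette and the small blood tube near the tray where they are.

Things in the scene. Friction and masses are not known exactly. Their poses are not given: they have to be found in the camera images.
- rotator: Bench tube rotator, fixed, base plate 150 x 310 mm, 22 mm high. Origin on the bench under the tube seat; x from the sprung jaws (front) to the hooked jaws (back), y from the lock plunger to the motor, z up. Shaft along y at z = 75 mm. White motor housing at y = 102 to 160 mm, 122 mm high.
- carousel (a joint): Angle (rad) of the aluminium paddle about the shaft (rotator's y): 0 is level, as at the start. Unlocked it turns under 0.07 N m, so a sideways push on the tube only turns it; locked it has about 0.06 rad of play. A second tube under the paddle stays there.
- lock (a joint): Plunger travel (m): 0 up, 0.0145 fully down; spring 2 N to 5 N. The key meets the slotted plate at 0.002 and is blocked there unless in line with the slot within about 0.15 rad. In line it can be pressed past 0.012; turned there clockwise (from above) by 0.8 to 1.6 rad the key catches under the plate and the plunger stays at about 0.012 when let go; else it springs up.
- knob_top (a point): Centre of the top of the plunger's round knurled black knob, 30 mm diameter, 26 mm high, upright; 20 mm of free stem between it and the bridge. Goes down with the plunger. No mark shows the key's angle: it starts 0.35 to 1.25 rad short of the slot, so turn clockwise under about 5 N until it drops in. A released knob keeps its angle.
- tube: Capped 50 ml tube, about 55 g, off-white, paper label: body 29 mm diameter, from its tapered end at y = -60 mm to y = +46 mm, grey ribbed cap 34 mm diameter up to y = +62 mm. Origin on its axis, y along it towards the cap. Lies along the rotator's y in two clips.
- seat (a point): Axis of a seated tube midway between its clips, 109 mm above the bench (rotator's axes). The clips, 10 mm wide, are at y = -33 and +33 mm; between them 56 mm of tube are free, 11 mm above the 22 mm wide paddle bar.
- tray: Open steel tray, fixed, 120 x 176 mm, walls 20 mm high, 3 mm thick. Origin: centre of its underside; y along its length. Floor 3 mm above the bench, three lanes along y at x = -33.5, 0, 33.5 mm between ribs 3.5 mm high.
- sample_cup_b: Capped sample cup, 62 mm diameter, 68 mm high, upright; bystander. Origin: centre of its underside.
- cassette_a: Test cassette 21 x 70 x 5 mm; bystander. Origin: centre of its underside.
- tube_purple: Small capped blood tube, 85 mm long, 17 mm thick, lying; bystander. Origin: centre of its underside.
- bridge (a point): Top of the fixed aluminium bridge on the plunger's axis, 117 mm above the bench, at y = -105 mm of the rotator. The bridge is 44 mm wide in x and reaches from y = -143 to -91 mm. Under it, on the paddle, is a plate with a 9 x 24 mm slot for the key at the plunger's foot (20 x 6 mm, hidden).
- front_lips (a point): Midway between the rounded lips of the two low front jaws, 17 mm in front (-x) of the tube's axis and level with it. They are hinged 16 mm lower and sprung; the tube rolling forward over them swings them down and forward by about 0.5 rad, with 5 to 10 N in all. They spring back behind it.
- hook_tips (a point): Midway between the rounded tips (2 mm radius) of the two rigid back jaws, which hook over the tube to just past its top, 3 mm behind the axis and 16 mm above it: the tube cannot go straight up. It comes out by rolling forward round these tips, its axis on an arc of about 17 mm radius about them: 9 mm forward and 5 mm up, then 14 mm forward and 16 mm up, then free.
Mind the look-alikes: they are no part of the job. There is more than one size of the tray; the one meant has the size given above.

How it is judged (in metres and radians):
On the way, in this order (a step that is already met when the one before it is completed fails the run):
1. the lock plunger stays down by itself, let go, with the tube still in its clips (value of joint lock above 0.0105 m and distance between the grasp point and knob_top above 0.06 m and distance between tube and seat below 0.01 m), for 0.2 s.
2. the tube is out of its clips, in the gripper (distance between tube and seat above 0.03 m and height (world z) of tube above 0.1 m and contact force between the fingers and tube above 0.5 N), for 0.1 s.
3. the tube rests in the tray while still held (contact force between tube and tray above 0.05 N and contact force between the fingers and tube above 0.2 N and z of tube in the frame of tray below 0.03 m), for 0.05 s.
At the end, for the whole second after the job is handed in: Plunger down by itself (over 10.5 mm), paddle level within 0.12 rad; tube lying in the tray, origin at most 26 mm above its underside, within 45 mm across and 35 mm along of its middle, axis within 0.25 rad of its length, released and at rest (under 0.02 m/s) (value of joint lock above 0.0105 m and value of joint carousel between -0.12 and 0.12 rad and x of tube in the frame of tray between -0.045 and 0.045 m and y of tube in the frame of tray between -0.035 and 0.035 m and z of tube in the frame of tray below 0.026 m and angle between tube's own y axis and vertical between 1.4 and 1.74 rad and angle between the y axis of tube and the y axis of tray, either way round below 0.25 rad and linear speed of tube below 0.02 m/s); the robot touches nothing.
It fails at once if the sample cup, the cassette or the small blood tube is moved by more than 25 mm (distance of any of sample_cup_b, cassette_a, tube_purple from where it was at the start of the episode above 0.025 m).
It fails at once if the clips are wrenched: more than 60 N between the tube and the rotator (contact force between tube and rotator above 60 N).
It also fails if it takes over 54 s, if anything falls off the work surface, if the arm or the gripper's body presses on something with over 40 N, if the wrist force passes 120 N, or if a joint passes its speed limit or range.

## Working session

There is one attempt and no reset: what is moved stays moved. The work goes in short steps, Python scripts to look and compute and a tool call to move; the robot and the scene stay as the last step left them, time stands still between calls to the robot, and variables do not carry over. Pictures are saved under pics/ and viewed, at most 10 in all, crops included, and the job is handed in when it is done.

Besides the shell and the picture viewer there is one more tool, called after "Call:" as name(argument=value, ...) on one line, values as JSON. send_rows: Moves the arm, as the interface text tells. Its arguments: {"type":"object","properties":{"deltas":{"type":"array"},"squeeze":{"type":"number"}},"required":["deltas"]}

```bash
mkdir -p pics; ls
python3 - <<'E'
from rig import telemetry, optics
import cv2, numpy as np
for n in("top","side"):
    d=optics.get_image(n); np.savez(f"{n}0.npz",**d); cv2.imwrite(f"pics/{n}0.png",d["image"][:,:,::-1])
    R=cv2.Rodrigues(np.array(d["rvec"]))[0]; print(n,d["K"],-R.T@np.ravel(d["tvec"]),R[2])
s=telemetry.observe(); print({k:np.round(v,3).tolist() for k,v in s.items()})
E
```

```text
pics
top [[406.44169505   0.         254.14178035]
 [  0.         406.44169505 197.11688983]
 [  0.           0.           1.        ]] [ 0.39608133 -0.23204051  1.43418356] [ 0.09497281  0.02640086 -0.99512972]
side [[458.80560873   0.         262.2492761 ]
 [  0.         458.80560873 188.64471815]
 [  0.           0.           1.        ]] [ 0.28632737 -1.10111186  0.9103475 ] [ 0.214106    0.73198496 -0.64680495]
{'time_s': 0.1, 'q': [60.946, 21.839, 74.379, 0.001, 83.859, -12.335], 'qvel': [0.131, -0.097, -0.146, 0.022, -0.105, -0.02], 'joint_efforts': [0.004, -44.922, -23.166, -0.0, 0.004, -0.0], 'position': [0.158, 0.527, 0.256], 'tool_rot': [[-0.958, 0.288, -0.001], [0.288, 0.958, -0.001], [0.0, -0.001, -1.0]], 'ft_force': [1.099, 0.597, 0.16], 'wrist_torque': [-0.001, -0.008, 0.003], 'gripper_force': 0.0, 'grip_width': 0.086}
```

View pics/top0.png

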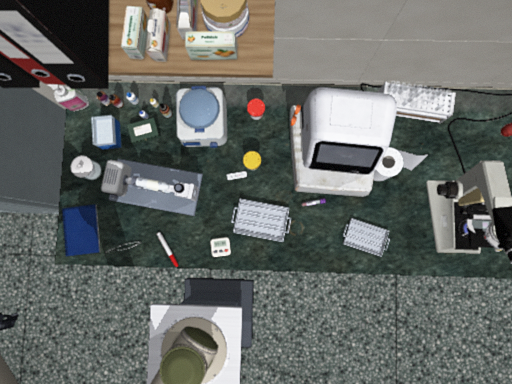

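View pics/side0.png

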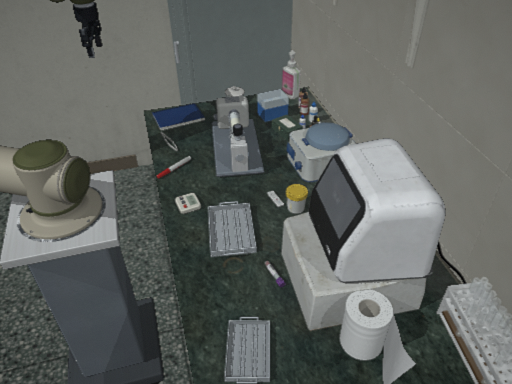

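The rotator lies at left (motor at top-image (113,177), knob about (180,190)); the larger tray is at (262,220) and the smaller look-alike at (366,237). Next I'll compute the points and view enlarged crops.

```bash
cat > h.py <<'E'
import numpy as np, cv2
def load(f):
    d=dict(np.load(f)); d["R"]=cv2.Rodrigues(d["rvec"].ravel())[0]; d["t"]=d["tvec"].ravel(); return d
def cloud(d):
    K=d["K"]; v,u=np.mgrid[:384,:512]; z=d["range_z"]
    P=np.stack([(u-K[0,2])/K[0,0]*z,(v-K[1,2])/K[1,1]*z,z],-1)
    return (P-d["t"])@d["R"]
def ray(d,u,v,z):
    c=-d["R"].T@d["t"]; r=d["R"].T@np.linalg.inv(d["K"])@[u,v,1]
    return c+r*(z-c[2])/r[2]
def proj(d,p):
    q=d["K"]@(d["R"]@np.asarray(p,float)+d["t"]); return q[:2]/q[2]
E
python3 - <<'E'
from h import *
a=load("top0.npz"); b=load("side0.npz")
A=cv2.resize(a["image"][145:245,95:215,::-1],None,fx=5,fy=5,interpolation=cv2.INTER_CUBIC)
cv2.imwrite("pics/ct.png",A)
B=cv2.resize(b["image"][80:180,200:275,::-1],None,fx=6,fy=6,interpolation=cv2.INTER_CUBIC); cv2.imwrite("pics/cs.png",B)
P=cloud(a); np.set_printoptions(linewidth=250)
print((P[170:206:1,100:204:4,2]*1000).round().astype(int))
# plates: height 22mm
m=(abs(P[...,2]-.022)<.008).astype(np.uint8); m[:,:95]=0;m[:,215:]=0;m[:150]=0;m[220:]=0
n,l,s,c=cv2.connectedComponentsWithStats(m); i=1+s[1:,4].argmax(); 
xy=P[l==i][:,:2].astype(np.float32); print("plate",cv2.minAreaRect(xy),s[i])
for name,u0,u1,v0,v1 in(("tray",225,300,192,248),("small",338,396,212,262)):
    Q=P[v0:v1,u0:u1]; m=(Q[...,2]>.012)&(Q[...,2]<.035); print(name,cv2.minAreaRect(Q[m][:,:2].astype(np.float32)),m.sum())
    bri=a["image"][v0:v1,u0:u1].mean(2)>90; 
    print(cv2.minAreaRect(Q[bri][:,:2].astype(np.float32)))
for n,u,v in(("cup",252,160),("cass",236,176),("purp",314,202)): print(n,P[v,u])
E
```

```text
[[  16    0  126  129  121  120   93   63   19   24   20   22   21   23   24   22   18   22   22   17   14   -4    1   -7   -2    4]
 [  14    4  121  119  119  118   94   56   20   20   24   18   14   22   19   27   22   22   21   23   15   16   -5   -1    1    0]
 [  11   -6  120  119  124  112   93   56   19   21   22   26   23   21   20   20   20   21   15   20   21   23   21   19   -1    0]
 [   8   -1  124  119  117  116   88   56   20   24   21   17   14   22   18   18   24   21   22   22   26   20   26   16   14    3]
 [   4   -4  120  120  119  116   86   49   22   22   20   23   20   20   18   25   23   22   24   19   22   24   26   16   19   22]
 [  -4  117  124  123  122  114   89   51   25   26   19   18   26   27   20   18   22   23   20   25   19   21   22   17   20   17]
 [   0  118  121  125  126  117   85   45   20  109   22   19   19   18   25   21   22   22   23   20   21   21   23   18   16   25]
 [   4  117  121  122  125  114   91   42   22  121  118   20   21   23   16   22   22   19   21   22   21   20   20   24   19   21]
 [   3  117  115  121  116  108   92
[... 3701 characters left out ...]
73989534378052, 0.1614600270986557), (0.3083619475364685, 0.06804575771093369), 81.09095001220703) [ 109  185   89   31 1252]
tray ((0.42531657218933105, -0.21146395802497864), (0.2128218114376068, 0.17477847635746002), 81.0374984741211) 247
((0.42752185463905334, -0.2111930549144745), (0.21649447083473206, 0.17907659709453583), 81.03010559082031)
small ((0.4021332859992981, -0.5863069295883179), (0.1558075249195099, 0.09191805869340897), 72.88543701171875) 108
((0.4235185980796814, -0.4564436376094818), (0.42307040095329285, 0.15952959656715393), 76.31058502197266)
cup [ 0.6532264  -0.18486342  0.0684103 ]
cass [ 0.60614136 -0.1274786   0.00514329]
purp [ 0.51982954 -0.40379269  0.01607089]
```

View pics/ct.png

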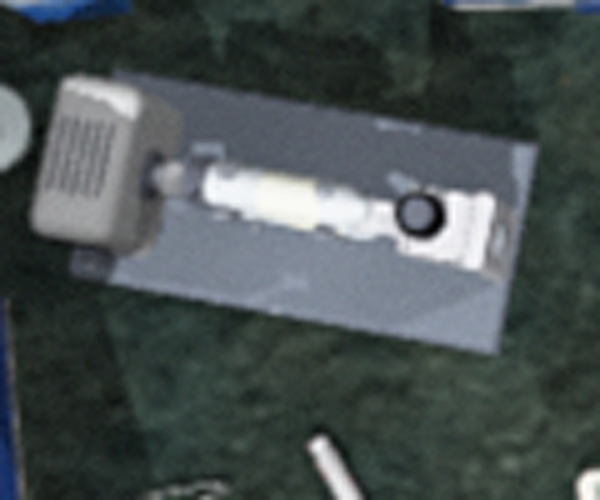

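View pics/cs.png

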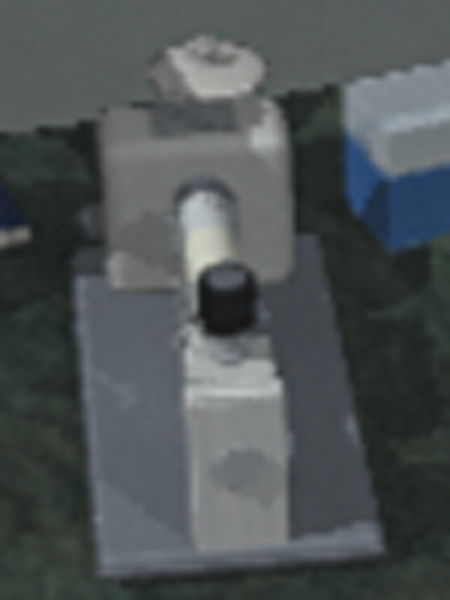

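The crops show the rotator with the knob at about top pixel (179,188) and the tube between knob and motor. Its +y axis points towards the motor (world +y, tilted about 9°), and the front jaws face the robot. Next, accurate poses.

Run:
```python
from h import *
a=load("top0.npz"); b=load("side0.npz"); np.set_printoptions(precision=4,suppress=True)
P=cloud(a); Q=cloud(b)
def reg(M,x0,x1,y0,y1,z0,z1): return (M[...,0]>x0)&(M[...,0]<x1)&(M[...,1]>y0)&(M[...,1]<y1)&(M[...,2]>z0)&(M[...,2]<z1)
# plate incl. all above it
m=reg(P,.35,.75,-.05,.42,.012,.2); print("plate",cv2.minAreaRect(P[m&(P[...,2]<.03)][:,:2].astype(np.float32)))
for n,d,M in(("top",a,P),("side",b,Q)):
    k=reg(M,.4,.65,0,.15,.155,.175); vs,us=np.nonzero(k); print(n,"knob cloud",M[k].mean(0),np.median(M[k],0),k.sum(), "ray",ray(d,us.mean(),vs.mean(),.163))
# dark knob in top
w=reg(P,.45,.65,.08,.25,.112,.135); t=P[w]; l=cv2.fitLine(t[:,:2].astype(np.float32),cv2.DIST_L1,0,.01,.01).ravel(); print("tube line",l,np.degrees(np.arctan2(l[0],l[1])),w.sum(), t[:,1].min(),t[:,1].max())
wb=reg(Q,.45,.65,.05,.3,.112,.135); t=Q[wb]; l=cv2.fitLine(t[:,:2].astype(np.float32),cv2.DIST_L1,0,.01,.01).ravel(); print("tube line side",l,wb.sum())
for n,d,M in(("top",a,P),("side",b,Q)):
    # tray: bright pixels on bench
    mm=(d["image"].min(2)>75)&reg(M,.25,.6,-.36,-.07,-.02,.05)
    mm=cv2.morphologyEx(mm.astype(np.uint8),cv2.MORPH_CLOSE,np.ones((5,5)))
    c,lab,s,ce=cv2.connectedComponentsWithStats(mm); i=1+s[1:,4].argmax(); L=(lab==i).astype(np.uint8)
    for nm,X in (("full",L),("open",cv2.morphologyEx(L,cv2.MORPH_OPEN,np.ones((11,11))))):
        vs,us=np.nonzero(X); pts=np.array([ray(d,u,v,.012)[:2] for u,v in zip(us,vs)],np.float32)
        r=cv2.minAreaRect(pts); print(n,nm,r,pts.mean(0))
```

```text
plate ((0.5505667924880981, 0.1865355521440506), (0.3978797495365143, 0.4693242311477661), 0.36622390151023865)
top knob cloud [0.541  0.0417 0.1618] [0.5401 0.0411 0.1618] 75 ray [0.5409 0.0414 0.163 ]
side knob cloud [0.5433 0.0398 0.162 ] [0.5433 0.0384 0.1628] 62 ray [0.5429 0.0383 0.163 ]
tube line [0.2725 0.9622 0.5588 0.1517] 15.812953 355 0.08728303262774131 0.2499218152820402
tube line side [0.2147 0.9767 0.5603 0.1791] 439
top full ((0.44477176666259766, -0.21888621151447296), (0.20674169063568115, 0.14043261110782623), 80.8731689453125) [ 0.4522 -0.2203]
top open ((0.45149922370910645, -0.22005467116832733), (0.20635820925235748, 0.1268617808818817), 81.18911743164062) [ 0.4525 -0.2208]
side full ((0.45400431752204895, -0.21325774490833282), (0.20767627656459808, 0.12259694933891296), 80.9128646850586) [ 0.4525 -0.2222]
side open ((0.45425015687942505, -0.21353229880332947), (0.20739051699638367, 0.12244314700365067), 80.59930419921875) [ 0.4525 -0.2222]
```

Run:
```python
from h import *
a=load("top0.npz"); b=load("side0.npz")
A=cv2.resize(a["image"][190:250,222:302,::-1],None,fx=5,fy=5,interpolation=cv2.INTER_CUBIC)
B=cv2.resize(b["image"][195:262,200:265,::-1],None,fx=5,fy=5,interpolation=cv2.INTER_CUBIC)
A=cv2.copyMakeBorder(A,0,B.shape[0]-A.shape[0],0,0,cv2.BORDER_CONSTANT)
cv2.imwrite("pics/tray.png",np.hstack([A,B]))
```

```text
(no output)
```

View pics/tray.png

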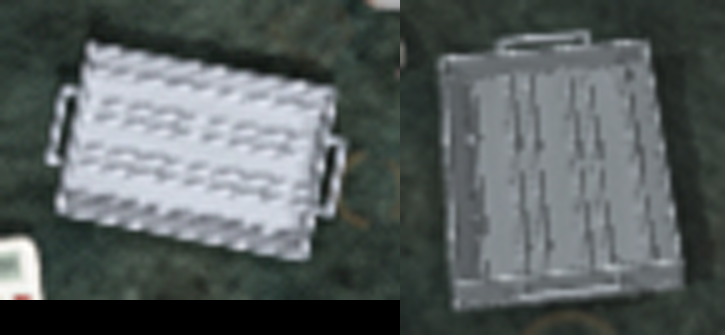

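The tray crop shows the body corners (top picture: (92,42), (337,85), (308,258), (60,212)) with handles at the ends and lanes along its length.

Run:
```python
from h import *
a=load("top0.npz"); b=load("side0.npz"); np.set_printoptions(precision=4,suppress=True)
for d,c,o,n in((a,[(92,42),(337,85),(308,258),(60,212)],(222,190),"top"),(b,[(40,60),(248,42),(283,288),(55,305)],(200,195),"side")):
    X=np.array([ray(d,(u-2)/5+o[0],(v-2)/5+o[1],.02)[:2] for u,v in c]); e=[np.linalg.norm(X[i]-X[i-1]) for i in range(4)]
    print(n,X.mean(0),"edges",e,[np.degrees(np.arctan2(*(X[i]-X[i-1]))) for i in range(4)])
P=cloud(a);Q=cloud(b)
m=((P[...,2]>.012)&(P[...,2]<.16)).astype(np.uint8); m[:,:95]=0;m[:,206:]=0;m[:158]=0;m[217:]=0
m=cv2.morphologyEx(m,cv2.MORPH_OPEN,np.ones((3,3)))
n,l,s,c=cv2.connectedComponentsWithStats(m); i=1+s[1:,4].argmax(); sel=(l==i)&(P[...,2]<.03)
print("plate",cv2.minAreaRect(P[sel][:,:2].astype(np.float32)),s[i])
k=np.array([.5417,.0405])
for ang in(8.9,):
  A=np.radians(ang); ya=np.array([np.sin(A),np.cos(A)]); xa=np.array([ya[1],-ya[0]])
  for n,M in(("top",P),("side",Q)):
    D=M[...,:2]-k; X=D@xa; Y=D@ya-.105; Z=M[...,2]
    for y0,y1 in((-.055,-.04),(-.026,-.012),(-.008,.008),(.012,.026),(.048,.06)):
        w=(abs(X)<.04)&(Y>y0)&(Y<y1)&(Z>.1)&(Z<.135); print(n,y0,y1,w.sum(),"x",X[w].min(),X[w].max(),np.median(X[w]),"z",Z[w].max(),np.percentile(Z[w],70))
    print("y of tube end/cap top",[ (Y[(abs(X)<.006)&(abs(Z-.12)<.01)&(abs(Y)<.075)].min()),Y[(abs(X)<.006)&(abs(Z-.12)<.012)&(abs(Y)<.09)].max()])
    h=(abs(X)<.07)&(Y>.09)&(Y<.165)&(Z>.11); print("motor face y", Y[h].min(),np.median(X[h]))
```

```text
top [ 0.454 -0.222] edges [np.float64(0.12051600955499485), np.float64(0.17357700367194567), np.float64(0.12159701597309279), np.float64(0.17465471741245292)] [np.float64(98.80123675122844), np.float64(-171.53969683677954), np.float64(-81.70802757883341), np.float64(8.81545921550742)]
side [ 0.4523 -0.2281] edges [np.float64(0.18705727961671353), np.float64(0.11997596825743785), np.float64(0.1905265406169136), np.float64(0.11719476291108284)] [np.float64(8.83577308689542), np.float64(99.08392849930848), np.float64(-170.30795721428495), np.float64(-79.22411445437814)]
plate ((0.5588841438293457, 0.15480861067771912), (0.308946818113327, 0.15141409635543823), 81.24493408203125) [ 102  159  100   57 3895]
top -0.055 -0.04 37 x -0.01411186307655785 0.012992071672200246 -0.0006067507564282632 z 0.12457035895118523 0.12002747184925643
top -0.026 -0.012 36 x -0.01621659924078709 0.012585517241810321 -0.003150936039879636 z 0.1253983052524357 0.12093924496923508
top -0.008 0.008 44 x -0.015372669705221664 0.013542064256279844 -0.0022079184504148683 z 0.12668470775632662 0.12161000139942076
t
[... 490 characters left out ...]
1282347427805256 0.11282347427805256
side -0.026 -0.012 18 x -0.020072873603934893 0.009819707382334383 -0.005031339498980669 z 0.12623396769384793 0.12359686384099228
side -0.008 0.008 20 x -0.012529047988630745 0.014370395543098904 -0.0031831560202983493 z 0.12531276250663928 0.12213173366442868
side 0.012 0.026 19 x -0.010407799901351844 0.015829235529221587 0.0027144839406159126 z 0.1253147976548678 0.12319077271538204
side 0.048 0.06 25 x -0.01460768585941498 0.019403604397185237 -0.004118999552827934 z 0.12710611244003245 0.12478497727115041
y of tube end/cap top [np.float64(-0.026805840255282293), np.float64(0.06921224010828807)]
motor face y 0.10131432954181031 0.00039870798225572824
```

Call:
send_rows(deltas=[[[-0.042,-0.0295,0,0,0,0,0.2],[-0.042,-0.0295,0,0,0,0,0.2],[-0.042,-0.0295,0,0,0,0,0.2],[-0.042,-0.0295,0,0,0,0,0.2],[-0.042,-0.0295,0,0,0,0,0.2],[-0.042,-0.0295,0,0,0,0,0.2],[-0.042,-0.0295,0,0,0,0,0.2],[-0.042,-0.0295,0,0,0,0,0.2],[-0.042,-0.0295,0,0,0,0,0.2],[-0.042,-0.0295,0,0,0,0,0.2],[-0.042,-0.0295,0,0,0,0,0.2],[0,0,0,0,0,0,0.2]]], squeeze=40)

```text
time_s: 1.6
position: [0.5088, 0.0806, 0.2555]
tool_rot: [[-0.957, 0.291, -0.001], [0.291, 0.957, -0.0], [0.001, -0.001, -1.0]]
ft_force: [-0.9, 0.7, -0.5]
grip_width: 0.051
gripper_force: 0.0
```

Call:
send_rows(deltas=[[[-0.043,-0.029,0,0,0,0,0.2],[0,0,0.03,0,0,0,0.2],[0,0,0.03,0,0,0,0.2],[0,0,0.02,0,0,0,0.2],[0,0,0.011,0,0,0,0.2],[0,0,0,0,0,0,0.2]]])

```text
time_s: 2.35
position: [0.5398, 0.0433, 0.1651]
tool_rot: [[-0.958, 0.287, -0.001], [0.287, 0.958, 0.0], [0.001, -0.0, -1.0]]
ft_force: [0.4, -0.8, 0.2]
grip_width: 0.0513
gripper_force: 0.0
```

Call:
send_rows(deltas=[[[-0.002,-0.002,0,0,0,0,0.2],[0,0,0,0,0,0,-0.6],[0,0,0,0,0,0,-0.6],[0,0,0,0,0,0,-0.6],[0,0,0,0,0,0,-0.6],[0,0,0,0,0,0,-0.6]]])

```text
time_s: 3.1
position: [0.5428, 0.0433, 0.1665]
tool_rot: [[-0.958, 0.287, 0.005], [0.287, 0.958, 0.006], [-0.003, 0.007, -1.0]]
ft_force: [5.8, 17.3, 1.9]
grip_width: 0.0283
gripper_force: 39.2
```

Run:
```python
from rig import telemetry, optics
import cv2, numpy as np
d=optics.get_image("side"); cv2.imwrite("pics/g1.png",cv2.resize(d["image"][60:180,190:290,::-1],None,fx=5,fy=5,interpolation=cv2.INTER_CUBIC))
s=telemetry.observe(); print(s["ft_force"],s["wrist_torque"],s["gripper_force"],s["q"])
```

```text
[ 6.92650342 17.51354044  2.21566613] [ 2.68218434 -0.99067318 -0.01448366] 39.1525536775589 [ -8.05989339  25.86421176  83.68577352   0.3854655   70.20955124
 -81.50248876]
```

View pics/g1.png

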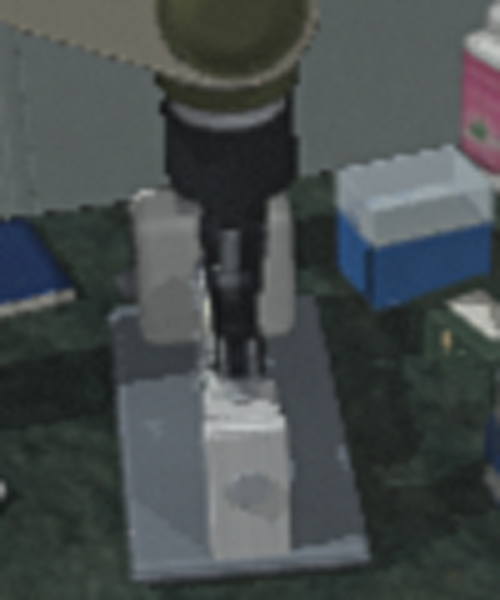

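Gripper holds the knob (jaws around it at (235,350) in the crop). Relieving the sideways force, then pressing lightly.

Call:
send_rows(deltas=[[[0,0.0025,0,0,0,0,-0.6],[0,0,0.002,0,0,0,-0.6],[0,0,0.001,0,0,0,-0.6],[0,0,0,0,0,0,-0.6]]], squeeze=40)

```text
time_s: 3.65
position: [0.5435, 0.0442, 0.1654]
tool_rot: [[-0.958, 0.287, 0.006], [0.287, 0.958, 0.002], [-0.005, 0.004, -1.0]]
ft_force: [-2.0, 9.7, 16.6]
grip_width: 0.0283
gripper_force: 41.1
```

Call:
send_rows(deltas=[[[0,0.001,-0.001,0,0,0,-0.6],[0,0,0,0,0,0.08,-0.6],[0,0,0,0,0,0.08,-0.6],[0,0,0,0,0,0.08,-0.6],[0,0,0,0,0,0,-0.6]]])

```text
time_s: 4.28
position: [0.5433, 0.0444, 0.1655]
tool_rot: [[-0.862, 0.508, 0.004], [0.508, 0.862, 0.001], [-0.003, 0.003, -1.0]]
ft_force: [-0.6, 5.4, 11.7]
grip_width: 0.0287
gripper_force: 40.4
```

Call:
send_rows(deltas=[[[0,0,0,0,0,0.08,-0.6],[0,0,0,0,0,0.08,-0.6],[0,0,0,0,0,0.08,-0.6],[0,0,0,0,0,0,-0.6]]])

```text
time_s: 4.78
position: [0.5431, 0.0443, 0.1654]
tool_rot: [[-0.716, 0.698, 0.003], [0.698, 0.716, 0.001], [-0.002, 0.003, -1.0]]
ft_force: [-2.1, 4.5, 11.7]
grip_width: 0.0283
gripper_force: 40.4
```

Run:
```python
from rig import telemetry
s=telemetry.observe(); print(s["position"],s["ft_force"],s["wrist_torque"])
```

```text
[0.54308266 0.0443184  0.16544351] [-2.14769175  4.48104677 11.71978924] [ 0.41506149  0.55787688 -0.02572798]
```

Call:
send_rows(deltas=[[[0,0,0,0,0,0.08,-0.6],[0,0,0,0,0,0.08,-0.6],[0,0,0,0,0,0.08,-0.6],[0,0,0,0,0,0,-0.6]]])

```text
time_s: 5.28
position: [0.5428, 0.0443, 0.1652]
tool_rot: [[-0.53, 0.848, 0.003], [0.848, 0.53, 0.001], [-0.001, 0.002, -1.0]]
ft_force: [-2.4, 3.8, 10.8]
grip_width: 0.0287
gripper_force: 40.3
```

Run:
```python
from rig import telemetry
s=telemetry.observe(); print(s["position"],s["ft_force"],s["wrist_torque"])
```

```text
[0.54283384 0.04425289 0.16522947] [-2.35000335  3.76809216 10.83519387] [ 0.46797594  0.74900021 -0.03585419]
```

Call:
send_rows(deltas=[[[0,0,0,0,0,0.08,-0.6],[0,0,0,0,0,0.08,-0.6],[0,0,0,0,0,0.08,-0.6],[0,0,0,0,0,0,-0.6]]])

```text
time_s: 5.78
position: [0.5425, 0.0442, 0.1639]
tool_rot: [[-0.314, 0.949, 0.001], [0.949, 0.314, 0.001], [0.001, 0.001, -1.0]]
ft_force: [0.8, 3.8, 2.8]
grip_width: 0.0283
gripper_force: 39.5
```

Run:
```python
from rig import telemetry
s=telemetry.observe(); print(s["position"],s["ft_force"],s["wrist_torque"])
```

```text
[0.54254768 0.0442407  0.16391311] [0.83349352 3.7515775  2.78371413] [0.73171156 0.31092219 0.03414459]
```

Dropped in. Press on.

Call:
send_rows(deltas=[[[0,0,0.003,0,0,0,-0.6],[0,0,0.003,0,0,0,-0.6],[0,0,0.002,0,0,0,-0.6],[0,0,0.001,0,0,0,-0.6],[0,0,0,0,0,0,-0.6]]])

```text
time_s: 6.4
position: [0.5426, 0.0442, 0.1545]
tool_rot: [[-0.315, 0.949, 0.0], [0.949, 0.315, 0.001], [0.001, 0.001, -1.0]]
ft_force: [-0.6, 5.3, 4.0]
grip_width: 0.0285
gripper_force: 39.7
```

Run:
```python
from rig import telemetry
s=telemetry.observe(); print(s["position"],s["ft_force"],s["wrist_torque"])
```

```text
[0.54258235 0.04419479 0.15446895] [-0.59749124  5.26797395  4.04712814] [ 0.82631533  0.36216696 -0.01344083]
```

Call:
send_rows(deltas=[[[0,0,0.002,0,0,0,-0.6],[0,0,0.001,0,0,0,-0.6],[0,0,0,0,0,0,-0.6]]])

```text
time_s: 6.78
position: [0.5427, 0.0442, 0.1531]
tool_rot: [[-0.315, 0.949, 0.002], [0.949, 0.315, 0.0], [-0.0, 0.002, -1.0]]
ft_force: [-4.4, 5.5, 16.9]
grip_width: 0.0285
gripper_force: 41.0
```

Call:
send_rows(deltas=[[[0,0,-0.001,0,0,0.1,-0.6],[0,0,0,0,0,0.12,-0.6],[0,0,0,0,0,0.12,-0.6],[0,0,0,0,0,0.12,-0.6],[0,0,0,0,0,0.12,-0.6],[0,0,0,0,0,0.12,-0.6],[0,0,0,0,0,0.12,-0.6],[0,0,0,0,0,0.12,-0.6],[0,0,0,0,0,0.12,-0.6],[0,0,0,0,0,0.12,-0.6],[0,0,0,0,0,0,-0.6]]])

```text
time_s: 8.15
position: [0.5419, 0.045, 0.1532]
tool_rot: [[0.758, 0.652, -0.001], [0.652, -0.758, 0.003], [0.001, -0.003, -1.0]]
ft_force: [-5.9, 8.3, 11.5]
grip_width: 0.0289
gripper_force: 40.4
```

Run:
```python
from rig import telemetry
s=telemetry.observe(); print(s["position"],s["ft_force"],s["wrist_torque"],s["q"])
```

```text
[0.54188606 0.04502902 0.15318221] [-5.8543886   8.26156838 11.52025409] [1.87364865 1.31629808 0.04683838] [-7.79368549 26.78036013 84.62201581  0.15776086 68.65941543 41.46668122]
```

Call:
send_rows(deltas=[[[0,0,-0.002,0,0,0,-0.6],[0,0,0,0,0,0,0.2],[0,0,0,0,0,0,0.2],[0,0,0,0,0,0,0.2],[0,0,-0.02,0,0,0,0.2],[0,0,-0.04,0,0,0,0.2],[0,0,-0.03,0,0,0,0.2],[0,0,0,0,0,0,0.2],[0,0,0,0,0,0,0.2]]])

```text
time_s: 9.28
position: [0.5422, 0.0437, 0.2434]
tool_rot: [[0.759, 0.652, -0.001], [0.652, -0.759, 0.0], [-0.001, -0.001, -1.0]]
ft_force: [0.1, -0.6, -0.7]
grip_width: 0.0513
gripper_force: 0.0
```

Run:
```python
from h import *
from rig import telemetry, optics
for n in("side","top"):
    d=optics.get_image(n); np.savez(n+"1.npz",**d); d=load(n+"1.npz"); P=cloud(d)
    m=(abs(P[...,0]-.542)<.012)&(abs(P[...,1]-.043)<.012)&(P[...,2]>.12)&(P[...,2]<.18); print(n,m.sum(),np.percentile(P[m][:,2],[10,50,70,90]) if m.any() else 0)
cv2.imwrite("pics/l1.png",cv2.resize(load("side1.npz")["image"][60:180,190:290,::-1],None,fx=5,fy=5,interpolation=cv2.INTER_CUBIC))
```

```text
side 73 [0.1269527  0.14544311 0.14997812 0.15233454]
top 36 [0.14598497 0.14845981 0.1497234  0.15202509]
```

View pics/l1.png

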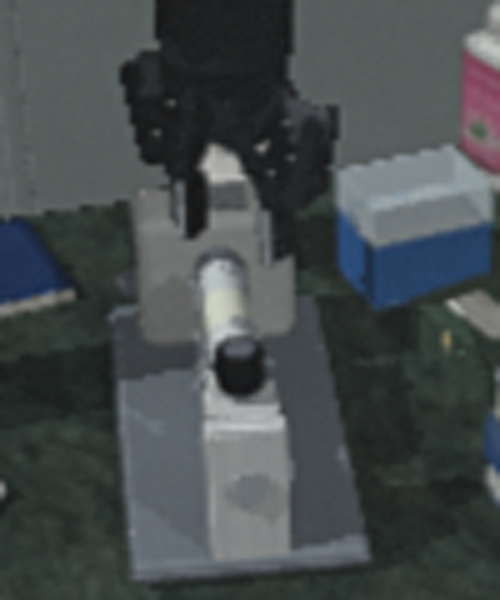

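Knob stays down (top at z≈0.150, knob at (240,365) in the crop) and the tube is still in its clips. Now over the tube.

Call:
send_rows(deltas=[[[0,0,0,0,0,-0.177,0.2],[0,0,0,0,0,-0.177,0.2],[0,0,0,0,0,-0.177,0.2],[0,0,0,0,0,-0.177,0.2],[0.035,0,0,0,0,0,0.2],[0.035,0,0,0,0,0,0.2],[0.034,0,0.02,0,0,0,0.2],[0,0,0.04,0,0,0,0.2],[0,0,0.02,0,0,0,0.2],[0,0,0,0,0,0,0.2]]])

```text
time_s: 10.62
position: [0.5576, 0.1465, 0.1623]
tool_rot: [[0.152, 0.988, -0.005], [0.988, -0.152, -0.0], [-0.001, -0.004, -1.0]]
ft_force: [0.0, 0.2, 0.0]
grip_width: 0.0508
gripper_force: 0.0
```

Good. Descend and close gently.

Call:
send_rows(deltas=[[[0,0,0.02,0,0,0,0.2],[0,0,0.014,0,0,0,0.2],[0,0,0.005,0,0,0,0.2],[0,0,0,0,0,0,-0.1],[0,0,0,0,0,0,-0.25],[0,0,0,0,0,0,-0.3],[0,0,0,0,0,0,-0.35],[0,0,0,0,0,0,-0.5]]], squeeze=20)

```text
time_s: 11.62
position: [0.5586, 0.1466, 0.1258]
tool_rot: [[0.152, 0.988, 0.001], [0.988, -0.152, 0.0], [0.0, 0.001, -1.0]]
ft_force: [-1.8, 0.6, 4.0]
grip_width: 0.0281
gripper_force: 19.6
```

Run:
```python
from rig import telemetry
s=telemetry.observe(); print(s["position"],s["ft_force"],s["wrist_torque"],s["gripper_force"],s["grip_width"])
```

```text
[0.55855324 0.14658396 0.12583056] [-1.77329235  0.55788404  4.03955268] [-0.04940287  0.14099068  0.0273894 ] 19.6327006816864 0.028076028840842995
```

Call:
send_rows(deltas=[[[0,0,0,0,0,0,-0.5],[0,-0.0028,-0.0007,0,0,0,-0.5],[0,-0.0028,-0.0012,0,0,0,-0.5],[0,0,0,0,0,0,-0.5]]], squeeze=30)

```text
time_s: 12.12
position: [0.5537, 0.1472, 0.1274]
tool_rot: [[0.153, 0.988, 0.003], [0.988, -0.153, -0.0], [0.0, 0.003, -1.0]]
ft_force: [5.2, -0.9, -1.6]
grip_width: 0.0278
gripper_force: 30.0
```

Call:
send_rows(deltas=[[[0,-0.0025,-0.0015,0,0,0,-0.5],[0,-0.0023,-0.0022,0,0,0,-0.5],[0,0,0,0,0,0,-0.5]]])

```text
time_s: 12.5
position: [0.5487, 0.1479, 0.1309]
tool_rot: [[0.153, 0.988, 0.002], [0.988, -0.153, -0.0], [-0.0, 0.002, -1.0]]
ft_force: [5.2, -1.1, -2.2]
grip_width: 0.0279
gripper_force: 30.6
```

Call:
send_rows(deltas=[[[0,-0.002,-0.0024,0,0,0,-0.5],[0,-0.0015,-0.0026,0,0,0,-0.5],[0,-0.0012,-0.003,0,0,0,-0.5],[0,0,0,0,0,0,-0.5]]])

```text
time_s: 13.0
position: [0.5439, 0.1488, 0.1397]
tool_rot: [[0.152, 0.988, 0.002], [0.988, -0.152, -0.0], [0.0, 0.002, -1.0]]
ft_force: [3.3, -1.8, 5.9]
grip_width: 0.0278
gripper_force: 31.2
```

Call:
send_rows(deltas=[[[0,-0.001,-0.003,0,0,0,-0.5],[0,-0.0005,-0.003,0,0,0,-0.5],[0,0,-0.004,0,0,0,-0.5],[0,0,-0.006,0,0,0,-0.5],[0,0,-0.02,0,0,0,-0.5],[0,0,-0.03,0,0,0,-0.5],[0,0,0,0,0,0,-0.5]]])

```text
time_s: 13.88
position: [0.5426, 0.1492, 0.207]
tool_rot: [[0.152, 0.988, 0.004], [0.988, -0.152, 0.0], [0.001, 0.004, -1.0]]
ft_force: [0.5, 0.0, -1.5]
grip_width: 0.0275
gripper_force: 30.7
```

Run:
```python
from h import *
from rig import telemetry, optics
for n in("side",):
    d=optics.get_image(n); np.savez(n+"2.npz",**d)
cv2.imwrite("pics/l2.png",cv2.resize(load("side2.npz")["image"][60:180,190:290,::-1],None,fx=5,fy=5,interpolation=cv2.INTER_CUBIC))
s=telemetry.observe(); print(s["ft_force"],s["wrist_torque"],s["q"])
```

```text
[ 0.23845315 -0.49797587 -1.63768535] [-0.07150561  0.04527923 -0.0098855 ] [3.31773701e+00 2.53405131e+01 7.73668453e+01 6.12265235e-04
 7.72227755e+01 1.20802388e+01]
```

View pics/l2.png

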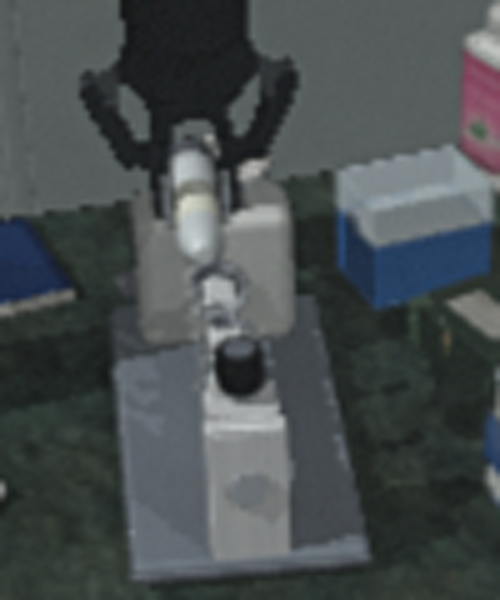

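The tube is out and held level in the gripper (crop (195,210)), clips free and knob still down. Carrying it to the tray.

Call:
send_rows(deltas=[[[-0.02,0,-0.005,0,0,0,-0.5],[-0.04,-0.004,0,0,0,0,-0.5],[-0.04,-0.004,0,0,0,0,-0.5],[-0.04,-0.004,0,0,0,0,-0.5],[-0.04,-0.004,0,0,0,0,-0.5],[-0.04,-0.004,0,0,0,0,-0.5],[-0.04,-0.004,0,0,0,0,-0.5],[-0.04,-0.004,0,0,0,0,-0.5],[-0.04,-0.003,0,0,0,0,-0.5],[-0.03,0,0,0,0,0,-0.5],[-0.01,0,0,0,0,0,-0.5],[0,0,0,0,0,0,-0.5]]])

```text
time_s: 15.42
position: [0.4529, -0.2219, 0.2095]
tool_rot: [[0.153, 0.988, -0.001], [0.988, -0.153, 0.001], [0.001, -0.001, -1.0]]
ft_force: [-0.3, 0.1, -0.1]
grip_width: 0.028
gripper_force: 30.7
```

Call:
send_rows(deltas=[[[0,0.001,0.03,0,0,0,-0.5],[0,0,0.045,0,0,0,-0.5],[0,0,0.045,0,0,0,-0.5],[0,0,0.025,0,0,0,-0.5],[0,0,0.012,0,0,0,-0.5],[0,0,0,0,0,0,-0.5]]])

```text
time_s: 16.18
position: [0.4545, -0.2213, 0.0529]
tool_rot: [[0.152, 0.988, -0.001], [0.988, -0.152, 0.001], [0.0, -0.001, -1.0]]
ft_force: [0.0, 0.0, -0.1]
grip_width: 0.0278
gripper_force: 30.7
```

Run:
```python
from h import *
from rig import telemetry, optics
d=optics.get_image("side"); np.savez("side3.npz",**d)
cv2.imwrite("pics/l3.png",cv2.resize(d["image"][150:270,185:285,::-1],None,fx=5,fy=5,interpolation=cv2.INTER_CUBIC))
s=telemetry.observe(); print(s["position"],s["ft_force"],s["wrist_torque"])
```

```text
[ 0.45475236 -0.22170488  0.0535297 ] [ 0.66687035  0.83227935 -0.34222271] [ 0.01454136 -0.0095465  -0.04418467]
```

View pics/l3.png

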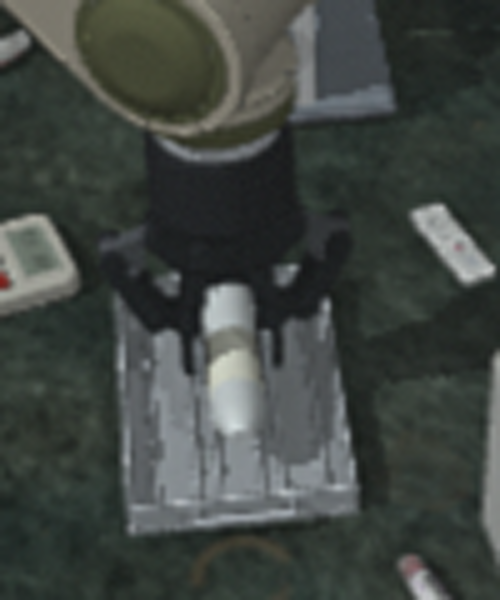

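The tube hangs over the tray's middle lane (crop (232,360)), in line with the ribs, with the bystanders untouched. Lowering slowly.

Call:
send_rows(deltas=[[[0,0,0.006,0,0,0,-0.5],[0,0,0.005,0,0,0,-0.5],[0,0,0.003,0,0,0,-0.5],[0,0,0,0,0,0,-0.5]]])

```text
time_s: 16.73
position: [0.4543, -0.2219, 0.0388]
tool_rot: [[0.152, 0.988, -0.0], [0.988, -0.152, 0.0], [0.0, -0.0, -1.0]]
ft_force: [0.3, 0.3, -1.7]
grip_width: 0.0274
gripper_force: 30.7
```

Call:
send_rows(deltas=[[[0,0,0.001,0,0,0,-0.5],[0,0,0.001,0,0,0,-0.5],[0,0,0.001,0,0,0,-0.5],[0,0,0,0,0,0,-0.5]]])

```text
time_s: 17.23
position: [0.4545, -0.2222, 0.0363]
tool_rot: [[0.152, 0.988, 0.0], [0.988, -0.152, -0.001], [-0.001, 0.0, -1.0]]
ft_force: [-2.2, -1.2, 3.8]
grip_width: 0.0278
gripper_force: 31.3
```

Call:
send_rows(deltas=[[[0,0,0.0005,0,0,0,-0.5],[0,0,0,0,0,0,-0.5],[0,0,0,0,0,0,-0.3],[0,0,0,0,0,0,-0.2],[0,0,0,0,0,0,0],[0,0,0,0,0,0,0.1],[0,0,0,0,0,0,0.1],[0,0,-0.02,0,0,0,0.1],[0,0,-0.05,0,0,0,0.1],[0,0,-0.05,0,0,0,0.1],[0,0,-0.05,0,0,0,0.1],[0,0,0,0,0,0,0.1]]], squeeze=20)

```text
time_s: 18.73
position: [0.4554, -0.2226, 0.2088]
tool_rot: [[0.152, 0.988, 0.006], [0.988, -0.152, -0.005], [-0.004, 0.007, -1.0]]
ft_force: [0.3, 0.5, -0.5]
grip_width: 0.0471
gripper_force: 0.0
```

Run:
```python
from h import *
from rig import telemetry, optics
d=optics.get_image("side"); np.savez("side4.npz",**d)
A=d["image"][80:280,185:305,::-1]
cv2.imwrite("pics/l4.png",cv2.resize(A,None,fx=3,fy=3,interpolation=cv2.INTER_CUBIC))
```

```text
(no output)
```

View pics/l4.png

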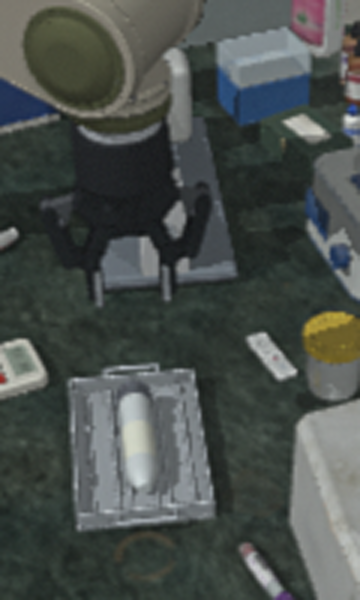

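The tube lies along the tray's middle lane (crop (138,440)), released, and the arm is clear of everything.

```bash
python3 -c "
from rig import env; print(env.close_job())"
```

```text
the job is handed in; nothing more can be done
None
```

The job is handed in, no verdict came back: the plunger stayed down when let go (knob top about 13 mm lower, not re-measured at the end), and the tube was rolled out at about 8 N or less at the wrist and lies along the tray's middle lane; the cup, cassette and blood tube look undisturbed.

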